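Light the ring for its catalogue photo

TASK

Set up the catalogue photo of the ring: take the black velvet backdrop board out of the rack, stand it fully home in the slot of the photo stand behind the ring, and let go of it. Then pick up the hand light by its handle, carry it over the bangle stand and stop with its lit face (its underside) level and centred over the ring, about 30 mm above the stone, the light's length parallel to the backdrop. Finish while holding it there, still and touching nothing; leave the ring, the cream board, the bangle stand and the phone undisturbed.

Things in the scene. Friction and masses are not known exactly. Their poses are not given: they have to be found in the camera images.
- photo_stand: Photo stand, fixed: white plinth 12 mm thick reaching from x = -40 to +110 mm and y = -95 to +95 mm in its own frame, with a wooden slot block 40 mm (x) by 150 mm (y), 40 mm high, at its robot-side edge, centred at x = -60 mm, y = 0. Origin on the counter under the ring area; x points away from the slot block to the phone, y along the slot, z up.
- slot_mouth (a point): Centre of the slot's mouth, on top of the slot block, 40 mm above the counter; axes as the photo stand: the slot runs along y. The slot is 10.5 mm wide (x) by 114 mm long (y) by 30 mm deep, its floor 10 mm above the counter, its rim bevelled by 3 mm.
- ring_holder: Small blue velvet ring holder with a gold foot, loose, 120 g, 40 x 40 x 40 mm, standing on the photo stand's plinth with its underside 12 mm above the counter; a gold ring with a pale stone stands upright in it. Origin at the centre of its underside, z up.
- ring_top (a point): Top of the ring's stone, 57 mm above the underside of the ring holder, on its centre line (about 69 mm above the counter); the ring stands 55 to 75 mm in front of the slot's middle line. z up.
- board_rack: Wooden rack for backdrop boards, fixed, 135 mm (x) by 150 mm (y), 40 mm high, with two slots along its own y, at x = -37.5 and +37.5 mm, each 11 mm wide, 30 mm deep, floor 10 mm above the counter. Origin at the centre of its underside, z up. Either board may stand in either slot.
- black_board: The black backdrop board as a body (see black_board_center); origin at the centre of its lower edge.
- black_board_center (a point): Centre of the black velvet backdrop board with gilt edges, 90 g: a slab 8 mm thick (its x), 110 mm wide (its y), 120 mm high (its z); both faces alike. In the rack it stands upright, its lower edge 10 mm and its top edge 130 mm above the counter; so also when fully home in the slot of the photo stand.
- cream_board_center (a point): Centre of the cream backdrop board, the same size as the black one, which stays in the rack's other slot, 75 mm from the black one (middle to middle).
- lamp: The hand light as a body, lying on the counter on its lit face, about 170 g: x along its length from handle to panel, z up. Panel (LED head) 90 mm (x) by 60 mm (y) by 16 mm thick, from x = 0 to 90 mm; battery handle, a bar 24 mm wide (y) by 24 mm high by 90 mm long, from x = -90 mm to 0. Both undersides are in one plane. Origin on the underside where handle and panel meet.
- lamp_grip (a point): Middle of the handle's section (12 mm above the underside), at x = -40 mm along the hand light; the place to grip. Its balance point is about 16 mm nearer to the panel. Axes as the hand light.
- lamp_face (a point): Centre of the lit face, on the underside of the hand light's panel, at x = +45 mm: 85 mm from lamp_grip along the hand light's x and 12 mm lower. Axes as the hand light.
- bangle_stand: T-bar stand with gold bangles on a black velvet roll, loose, 0.9 kg: roll 220 mm long along its own x, up to 70 mm across with the bangles, its top 144 mm above the counter; foot 170 x 80 mm. It stands between the rack and light on one side and the photo stand on the other. Origin at the centre of its underside.
- phone: Phone held level-ways in a small clamp stand, loose, 0.45 kg, 150 mm wide (y), 114 mm high, foot 84 mm across; it stands beyond the ring, looking at it. Origin at the centre of its foot's underside.

How it is judged:
By the outcome, as a careful person would: the job done as asked, in the order asked, and still so for the second after the job is handed in, while the arm keeps its last pose, push and grip.
It also fails if it takes over 72 s, if anything falls off the work surface, if the arm or the gripper's body presses on something with over 40 N, if the wrist force passes 120 N, or if a joint passes its speed limit or range.

ROBOT

A 6-joint arm with a two-finger parallel gripper is mounted at the origin on the work surface. World frame = base frame: x ahead of the robot, y to its left, z up, the work surface at z = 0. Lengths are in m, angles in rad, forces in N, time in s.
With the tool pointing down it reaches from about 0.35 to 0.975 m from the base axis. Payload 7.1 kg.
Tool frame: the origin (TCP) lies midway between the tips of the shut fingers; the grasp point (between the pads) lies 19 mm behind it; z points along the fingers, y is the line along which they close (so a half turn about z gives the same grasp; the last joint's range is limited). The gripper opens to 88 mm and grips with 3 to 60 N. Pads are 20 mm wide; open, the fingers measure 115 mm over their backs; the gripper's body (75 mm by 178 mm) begins 61 mm behind the grasp point.
Start: joints at [-1.238, 0.423, 1.63, -0, 1.089, -0.019], TCP at [0.215, -0.587, 0.2] pointing down, gripper open.
Joint ranges: [-3, 3], [-0.9, 2.11], [0.09, 2.58], [-1.31, 4.45], [0.11, 2.69], [-2.54, 2.54]. Speed limits (rad/s): [2.39, 2.39, 3.01, 3.14, 3.14, 3.14].

INTERFACE

Orientations are given as a unit quaternion [w, x, y, z].
In Python, from station import move_pose, movel, movej, command_gripper, wait, inverse_kinematics, read_camera, camera_info, MotionError, job_done, get_time, get_joint_pos, get_qvel, get_effort, get_tcp_pos, get_ee_rot, get_ft_force, get_ft_torque, get_grip_width, get_finger_force gives the robot as it stands. Calls block until the motion is done:
- move_pose(position, orientation): joint-space move of the TCP to a pose.
- movel(position, frame=None, v=0.15, until_force=None): straight line of the TCP; frame=None keeps the orientation; v is the mean speed in m/s. With until_force (N) it stops when the force on the tool has changed by that much, and returns True; else False.
- movej(angles): joint-space move.
- command_gripper(opening): opening from 0.0 (shut) to 1.0 (fully open); the grip force is fixed at half the most; returns when the fingers have stopped.
- wait(seconds).
- inverse_kinematics(position, orientation): joint angles nearest the present ones, or None.
- read_camera(name): name is "side" or "top" or "wrist"; returns the picture (480x640x3 uint8, red, green, blue); there is no depth.
- camera_info(name): a dict with "intrinsics" (3x3 intrinsics, pixels), "T" (4x4, takes a point from camera to world coordinates); the wrist camera has in their place "tool_from_camera" (4x4, takes a point from camera to tool coordinates, whose origin is the TCP and whose axes are the flange's). Camera axes: x right, y up, looking along -z (the intrinsics and any distortion apply to the point x, -y, -z); pixel columns grow to the right and rows downward; lengths in m; the calibration is good to about 2 mm. A picture is of the moment at which its call begins: read the wrist's pose just before it. camera_info takes no time and is no camera call.
A pose or a line that the arm cannot do raises MotionError and nothing moves.
- job_done(): hands the job in; it is judged then, once.
Readings, each from a call of its own:
- get_time(): time.
- get_joint_pos(): joint angles.
- get_qvel(): joint speeds.
- get_effort(): joint torques, N m.
- get_tcp_pos(): TCP position.
- get_ee_rot(): TCP orientation.
- get_ft_force(): force on the tool from outside, world axes, zero at the start.
- get_ft_torque(): the same for the moment, N m.
- get_grip_width(): opening from 0.0 (shut) to 1.0 (fully open).
- get_finger_force(): force on a finger pad.
Only numpy, scipy, OpenCV 4.12 (cv2) and the standard library are available. Lean on these libraries where they do the work, as an engineer would, in place of code of your own. Each camera call takes 0.05 s, during which the arm holds its last target. There are 200 camera calls.

## Working session

There is one attempt and no reset: what is moved stays moved. The work goes in short steps, each a Python script; the robot and the scene stay as the last script left them, time stands still between calls to the robot, and variables do not carry over. Pictures are saved under pics/ and viewed, at most 15 in all, crops included, and the job is handed in when it is done.

```bash
mkdir -p pics; cat > h.py <<'E'
import numpy as np, cv2
from station import *
def grab(name, f=None):
    im=read_camera(name)
    if f: cv2.imwrite('pics/'+f, im[:,:,::-1])
    return im
def ray(name,uv,tcp=None,R=None):
    c=camera_info(name); K=np.array(c['intrinsics'])
    d=c.get('distortion')
    if 'T' in c: T=np.array(c['T'])
    else:
        A=np.eye(4);A[:3,:3]=R;A[:3,3]=tcp; T=A@np.array(c['tool_from_camera'])
    p=np.linalg.solve(K,[uv[0],uv[1],1.]); 
    return T[:3,3],T[:3,:3]@np.array([p[0],-p[1],-p[2]])
def onz(name,uv,z,**k):
    o,d=ray(name,uv,**k); return o+d*(z-o[2])/d[2]
def qR(q):
    from scipy.spatial.transform import Rotation as Ro
    return Ro.from_quat([q[1],q[2],q[3],q[0]]).as_matrix()
def down(yaw):
    # tool z down, tool y axis at world angle yaw
    from scipy.spatial.transform import Rotation as Ro
    y=np.array([np.cos(yaw),np.sin(yaw),0]);z=np.array([0,0,-1.]);x=np.cross(y,z)
    q=Ro.from_matrix(np.c_[x,y,z]).as_quat(); return [q[3],q[0],q[1],q[2]]
E
python3 - <<'E'
from h import *
grab('top','top0.png');grab('side','side0.png')
for n in ('top','side','wrist'): print(n,camera_info(n))
print(get_ee_rot(),get_time())
E
```

```text
top {'intrinsics': array([[469.66032873,   0.        , 326.18041986],
       [  0.        , 469.66032873, 237.44157834],
       [  0.        ,   0.        ,   1.        ]]), 'T': array([[ 0.00343932,  0.99414704, -0.10798068,  0.45663605],
       [-0.99999244,  0.00361533,  0.0014343 , -0.03160618],
       [ 0.00181629,  0.10797493,  0.99415196,  1.06507758],
       [ 0.        ,  0.        ,  0.        ,  1.        ]])}
side {'intrinsics': array([[598.50392344,   0.        , 314.350711  ],
       [  0.        , 598.50392344, 243.98635152],
       [  0.        ,   0.        ,   1.        ]]), 'T': array([[-0.94383416,  0.17845342, -0.27808532,  0.24667478],
       [-0.33011009, -0.47285445,  0.81696756,  0.90265804],
       [ 0.01429677,  0.86288067,  0.50520546,  0.62600667],
       [ 0.        ,  0.        ,  0.        ,  1.        ]])}
wrist {'intrinsics': array([[343.67784299,   0.        , 323.37012948],
       [  0.        , 343.67784299, 240.46575756],
       [  0.        ,   0.        ,   1.        ]]), 'tool_from_camera': array([[ 4.40970401e-04,  9.65540043e-01,  2.60254165e-01,
         7.21220068e-02],
       [ 9.99999826e-01, -3.23728597e-04, -4.93353876e-04,
         8.59463431e-04],
       [-3.92101207e-04,  2.60254337e-01, -9.65540018e-01,
        -1.84781034e-01],
       [ 0.00000000e+00,  0.00000000e+00,  0.00000000e+00,
         1.00000000e+00]])}
[-6.68436923e-04  9.84571278e-01  1.74982683e-01 -1.08493897e-04] 0.1
```

View pics/top0.png

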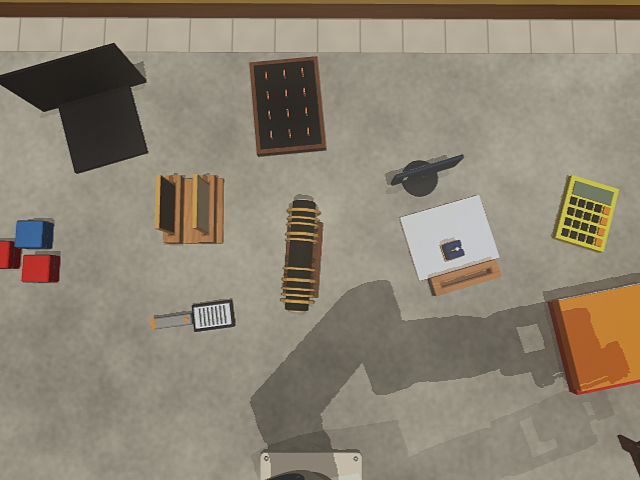

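View pics/side0.png

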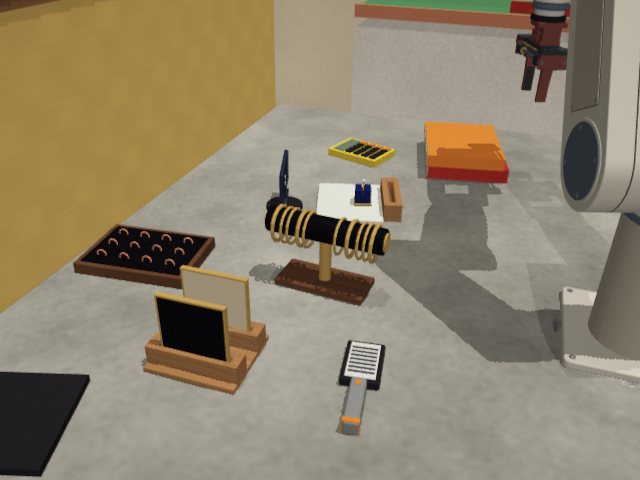

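The black board is in the left rack slot (165,205) and the cream one in the right (202,205). The lamp is at (193,317) with its handle to the left. The slot is at about (468,277) and the ring at (453,249).

```bash
python3 - <<'E'
from h import *
P=lambda uv,z:onz('top',uv,z)
for n,uv,z in [('rackTL',(166,176),.04),('rackc',(193,209),.04),('lamphandle',(153,322),.02),('lampjoin',(192,318),.02),('lampend',(234,313),.016),('slotL',(442,287),.04),('slotR',(495,268),.04),('ring',(453,243),.06),('bangT',(303,200),.14),('bangB',(297,305),.14),('phone',(425,172),.1)]: print(n,P(uv,z).round(3))
lamp=P((175,320),.024); slot=P((468,277),.04)
R=[0,0,0]
views={'rack':(P((180,206),.13)[:2],np.pi/2),'lamp':(lamp[:2]+[0,-.03],0.),'slot':(slot[:2]+[.02,0],.4)}
from station import get_joint_pos
import json
out={}
def go(name):
    p,y=views[name]
    best=None
    for yy in (y,y+np.pi,y-np.pi):
        q=inverse_kinematics([p[0],p[1],.30],down(yy))
        if q is not None:
            d=np.abs(np.array(q)-get_joint_pos()).max()
            if best is None or d<best[0]: best=(d,q)
    print(name,best)
    movej(best[1]); wait(.3)
    out[name]=dict(tcp=list(map(float,get_tcp_pos())),q=list(map(float,get_ee_rot())))
    grab('wrist',f'w_{name}.png')
for n in ('slot','lamp','rack'): go(n)
json.dump(out,open('views.json','w')); print(out,get_time())
a=[cv2.imread(f'pics/w_{n}.png') for n in ('slot','lamp','rack')]
E
```

```text
rackTL [0.704 0.324 0.04 ]
rackc [0.63  0.261 0.04 ]
lamphandle [0.382 0.346 0.02 ]
lampjoin [0.391 0.261 0.02 ]
lampend [0.402 0.17  0.016]
slotL [ 0.461 -0.285  0.04 ]
slotR [ 0.502 -0.402  0.04 ]
ring [ 0.555 -0.306  0.06 ]
bangT [0.632 0.014 0.14 ]
bangB [0.424 0.024 0.14 ]
phone [ 0.7  -0.24  0.1 ]
slot (np.float64(0.9983226429112116), array([-6.17289441e-01,  3.02322932e-01,  1.56956750e+00, -4.44089210e-16,
        1.26970222e+00, -1.01728944e+00]))
lamp (np.float64(1.595615658458992), array([ 5.78434215e-01,  7.54497376e-02,  1.85160911e+00, -4.44089210e-16,
        1.21453381e+00,  5.78434215e-01]))
rack (np.float64(1.3740378084669373), array([ 3.81631120e-01,  4.09023031e-01,  1.41587964e+00, -4.44089210e-16,
        1.31668998e+00,  1.95242745e+00]))
{'slot': {'tcp': [0.5020703563611992, -0.34259252434434134, 0.2997726959751148], 'q': [-0.00019207366283125165, 0.5530284619898027, 0.8331623389289222, -1.809390526764683e-05]}, 'lamp': {'tcp': [0.38713156750607036, 0.26662098348446295, 0.2999593405206483], 'q': [-1.6698539590933406e-05, 0.7073041342189551, 0.70690937182361, -3.8286841257461796e-05]}, 'rack': {'tcp': [0.6205750004180869, 0.2622175260656183, 0.3003654832997175], 'q': [-9.497692769413545e-05, 0.9999999137683832, 0.000366649421314647, 0.00017032560359115146]}} 6.0583
```

View pics/w_slot.png

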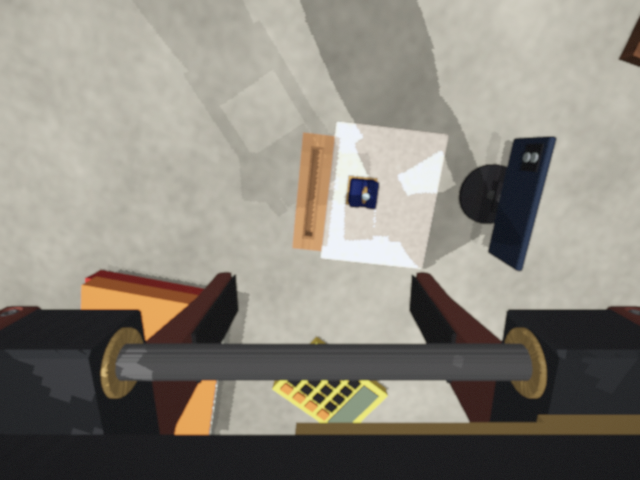

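View pics/w_lamp.png

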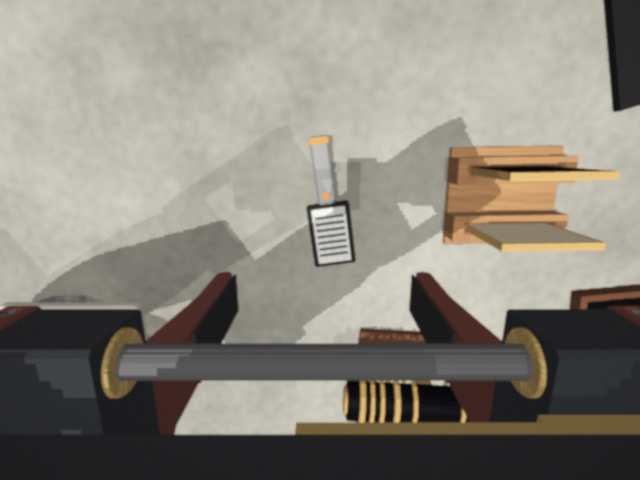

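View pics/w_rack.png

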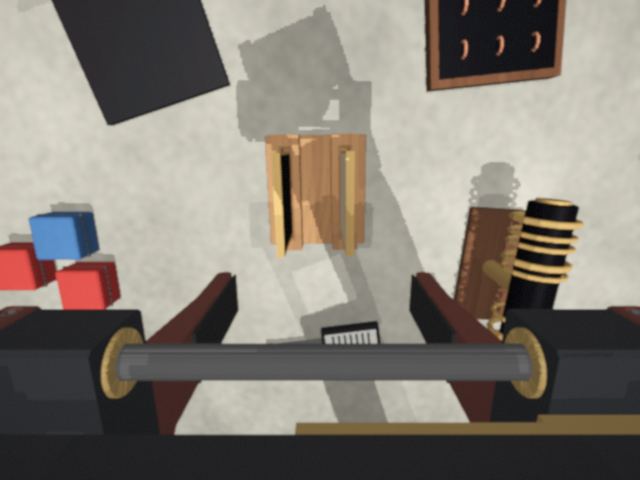

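The slot view shows the slot from (318,146) to (308,238), the ring at (365,193) and the phone on the right. The lamp view has the handle from (319,136) to (327,203) and the panel centre at (331,234). The rack view shows the black board's gilt top at about (279,202). I'll zoom all three for edges.

```bash
python3 - <<'E'
from h import *
def crop(n,x,y,w,h,s): return cv2.resize(cv2.imread(f'pics/w_{n}.png')[y:y+h,x:x+w],None,fx=s,fy=s,interpolation=cv2.INTER_NEAREST)
a=crop('slot',285,115,130,150,4)[:, :400] # 400x600
b=crop('lamp',295,125,75,150,4)[:, :200]
b=crop('lamp',300,125,50,150,4)
c=crop('rack',255,130,50,150,4)
cv2.imwrite('pics/m.png',np.hstack([a,b,c]))
E
```

```text
(no output)
```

View pics/m.png

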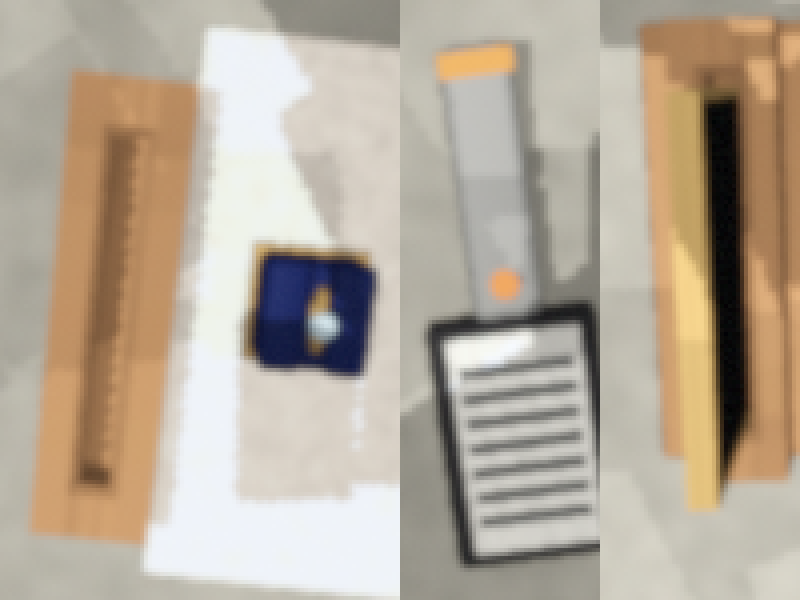

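```bash
python3 - <<'E'
from h import *
import json
V=json.load(open('views.json'))
def W(n,uv,z): return onz('wrist',uv,z,tcp=V[n]['tcp'],R=qR(V[n]['q']))
ang=lambda d:np.degrees(np.arctan2(d[1],d[0]))
# slot block
im=cv2.imread('pics/w_slot.png'); hsv=cv2.cvtColor(im,cv2.COLOR_BGR2HSV)
m=cv2.inRange(hsv,(5,70,60),(25,255,255)); m[:120]=0;m[262:]=0;m[:,:285]=0;m[:,340:]=0
m=cv2.morphologyEx(m,cv2.MORPH_CLOSE,np.ones((5,5)))
c=max(cv2.findContours(m,0,1)[0],key=cv2.contourArea); box=cv2.boxPoints(cv2.minAreaRect(c))
w=np.array([W('slot',p,.04) for p in box]); print('block',box.round(1).tolist(),w.mean(0),[ (np.linalg.norm(w[i]-w[i-1]).round(4),ang(w[i]-w[i-1]).round(2)) for i in range(4)])
a,b=W('slot',(317.5,147),.04),W('slot',(308.25,237.25),.04); print('slot',(a+b)/2,np.linalg.norm(a-b),ang(b-a))
m=cv2.inRange(hsv,(75,0,130),(130,110,255));m[:185]=0;m[207:]=0;m[:,:355]=0;m[:,378:]=0
ys,xs=np.nonzero(m);print('stone px',xs.mean(),ys.mean(),len(xs)); r=W('slot',(365.75,196.25),.067);print('stone',r)
m=cv2.inRange(hsv,(105,120,30),(130,255,255));m[:170]=0;m[215:]=0;m[:,:340]=0;m[:,390:]=0
c=max(cv2.findContours(m,0,1)[0],key=cv2.contourArea);print('holder rect',cv2.minAreaRect(c),W('slot',cv2.minAreaRect(c)[0],.045))
# board
a,b=W('rack',(276,153),.13),W('rack',(280.75,257),.13);print('board',(a+b)/2,np.linalg.norm(a-b),ang(b-a))
# lamp
a,b=W('lamp',(319.5,136.75),.024),W('lamp',(326.25,203.25),.024);print('handle',a,b,np.linalg.norm(a-b),ang(b-a))
p=[W('lamp',q,.016) for q in ((307.5,206.25),(347.5,201.25),(316.25,266.25))];print('panel',p,ang(p[2]-p[0]),ang(p[1]-p[0]),(p[1]+p[2])/2,(p[0]+p[1])/2)
E
```

```text
block [[291.79998779296875, 247.89999389648438], [302.6000061035156, 132.0], [334.20001220703125, 135.0], [323.3999938964844, 250.89999389648438]] [ 0.48412725 -0.33402255  0.04      ] [(np.float64(0.0429), np.float64(-162.67)), (np.float64(0.15), np.float64(106.42)), (np.float64(0.0393), np.float64(17.79)), (np.float64(0.1503), np.float64(-72.21))]
slot [ 0.48389877 -0.33366225  0.04      ] 0.11708107589319203 -73.43920461814568
stone px 365.7368421052632 196.18421052631578 38
stone [ 0.54394797 -0.30797995  0.067     ]
holder rect ((362.993896484375, 193.05487060546875), (26.503568649291992, 26.172273635864258), 6.34019136428833) [ 0.54265573 -0.30733446  0.045     ]
board [0.63332588 0.30853995 0.13      ] 0.10929648589421724 -179.28485094949
handle [0.3827095  0.35274967 0.024     ] [0.39155376 0.26682326 0.024     ] 0.0863803741329945 -84.12334270382816
panel [array([0.36583617, 0.26142013, 0.016     ]), array([0.42073605, 0.26832498, 0.016     ]), array([0.37739234, 0.17417202, 0.016     ])] -82.45498546305824 7.168551469219069 [0.39906419 0.2212485  0.016     ] [0.39328611 0.26487255 0.016     ]
```

```bash
cat >> h.py <<'E'
def goj(p,yaw):
    q=inverse_kinematics(list(p),down(yaw)); print('d6',np.round(np.array(q)-get_joint_pos(),2)); movej(q)
E
python3 - <<'E'
from h import *
import json
V=json.load(open('views.json'))
def W(n,uv,z): return onz('wrist',uv,z,tcp=V[n]['tcp'],R=qR(V[n]['q']))
hsv=cv2.cvtColor(cv2.imread('pics/w_slot.png'),cv2.COLOR_BGR2HSV)
m=cv2.inRange(hsv,(5,70,60),(25,255,255))
L=[];Rr=[]
for v in range(140,244):
    xs=np.nonzero(m[v,285:345])[0]+285
    L.append(W('slot',(xs.min()-.5,v),.04)); Rr.append(W('slot',(xs.max()+.5,v),.04))
for P in (L,Rr):
    P=np.array(P,np.float32); f=cv2.fitLine(P[:,:2],cv2.DIST_HUBER,0,.01,.01).ravel(); print(np.degrees(np.arctan2(f[1],f[0])),f[2:])
# grasp board
y=np.radians(-89.3); c=(.6333,.3085)
command_gripper(.45)
goj((*c,.2),y)
print(movel([*c,.086],v=.1,until_force=8), get_tcp_pos())
command_gripper(0); print(get_grip_width()*88,get_finger_force())
movel([*c,.30],v=.15); print(get_grip_width()*88,get_ft_force(),get_time())
V['held']=dict(tcp=list(map(float,get_tcp_pos())),q=list(map(float,get_ee_rot())));json.dump(V,open('views.json','w'))
grab('wrist','w_held.png')
E
```

```text
-73.54996 [ 0.46445996 -0.33979067]
-73.71913 [ 0.5012151  -0.32428238]
d6 [ 0.05  0.13  0.02 -0.   -0.15  0.04]
False [0.63387497 0.30878869 0.08688474]
7.631969377086163 29.984237551689148
7.685324430793885 [ 0.02933964 -0.14738102 -0.87263749] 10.9167
```

View pics/w_held.png

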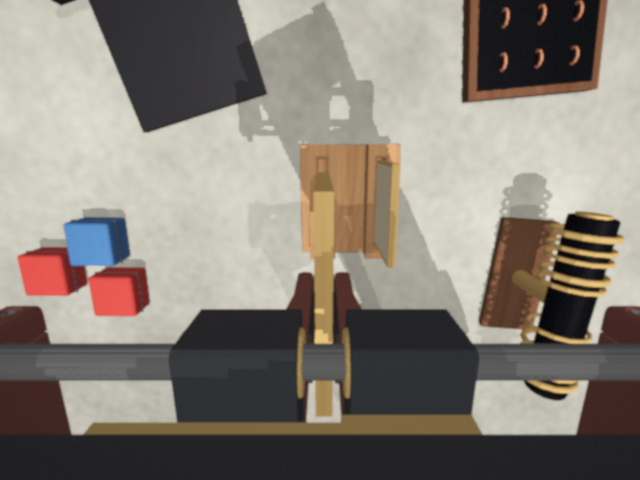

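The board is held straight. Its top edge runs from (323,190) to about (324,416), in line with the fingers. I'll measure its offset along the slot, then place it.

```bash
python3 - <<'E'
from h import *
import json
v=json.load(open('views.json'))['held'];R=qR(v['q']);t=np.array(v['tcp'])
e=[R.T@(onz('wrist',p,t[2]+.044,tcp=t,R=R)-t) for p in ((323,190),(324,416))]; print('ends in tool',e)
off=((e[0]+e[1])/2)[0]; L=e[0][0]-e[1][0]; print('off',off,'len',L)
y=np.radians(16.4); tx=np.array([np.sin(y)*-1,np.cos(y)])
s=np.array([.4840,-.3338])
if abs(L-.11)<.004: s=s-tx*np.clip(off,-.004,.004)*.5
print(s)
try: goj((*s,.30),y)
except Exception as ex: print(ex); raise
movel([*s,.135],v=.15); wait(.2); f0=get_ft_force(); print(get_tcp_pos(),f0)
print(movel([*s,.086],v=.05,until_force=10), get_tcp_pos(), np.array(get_ft_force())-f0, get_grip_width()*88,get_time())
E
```

```text
ends in tool [array([ 0.05576473,  0.00038451, -0.04410268]), array([-0.05510309,  0.0008942 , -0.04389762])]
off 0.00033081831269472783 len 0.11086781743330916
[ 0.4840467  -0.33395868]
d6 [-1.06 -0.19  0.27  0.   -0.08 -2.91]
[ 0.48444521 -0.33424956  0.13581797] [ 0.59334647 -0.08164801 -0.29243337]
True [ 0.48360801 -0.33358429  0.08607506] [-1.03345364  0.81059919  4.62802107] 8.099179776061362 15.825
```

```bash
python3 - <<'E'
from h import *
p=get_tcp_pos()
command_gripper(.3); print(get_tcp_pos(),get_ft_force())
movel([p[0],p[1],.22],v=.15)
g=(.388,.304); y=np.radians(-83+90)  # closing axis across handle
goj((*g,.30),y); 
s=grab('side'); grab('top','top1.png'); print(get_time())
t=cv2.imread('pics/top1.png')
cv2.imwrite('pics/chk.png',np.hstack([cv2.resize(s[120:270,230:430,::-1],(400,300)),cv2.resize(t[140:300,380:540],(320,300))]))
E
```

```text
[ 0.48288801 -0.33302978  0.0851224 ] [ 0.56967409 -0.453236   -0.20591927]
d6 [ 1.26 -0.23  0.11 -0.    0.12  1.43]
19.8
```

View pics/chk.png

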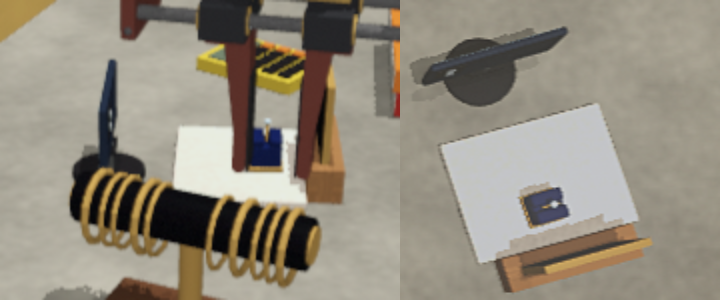

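The board stands upright in the slot, and the ring and phone are unchanged. Next is the lamp.

```bash
python3 - <<'E'
from h import *
g=(.388,.304)
command_gripper(.6)
movel([*g,.06],v=.2)
print(movel([*g,.005],v=.06,until_force=6), get_tcp_pos())
command_gripper(0); print(get_grip_width()*88,get_finger_force(),get_tcp_pos())
movel([*g,.06],v=.08); print(get_ft_force(),get_ft_torque())
movel([*g,.30],v=.2); print(get_grip_width()*88,get_time())
import json
V=json.load(open('views.json'));V['lheld']=dict(tcp=list(map(float,get_tcp_pos())),q=list(map(float,get_ee_rot())));json.dump(V,open('views.json','w'))
w=grab('wrist','w_lh.png'); s=grab('side','s_lh.png')
cv2.imwrite('pics/chk2.png',np.hstack([w[100:460,200:450,::-1],cv2.resize(s[180:480,250:500,::-1],(300,360))]))
E
```

```text
False [0.38819606 0.30417424 0.00521819]
0.5431457288761836 0.0 [0.38797522 0.3040003  0.00497856]
[ 0.12414131 -0.03378176  0.10667608] [-0.10389808 -0.06937595  0.04315094]
0.4335600658145852 25.925
```

View pics/chk2.png

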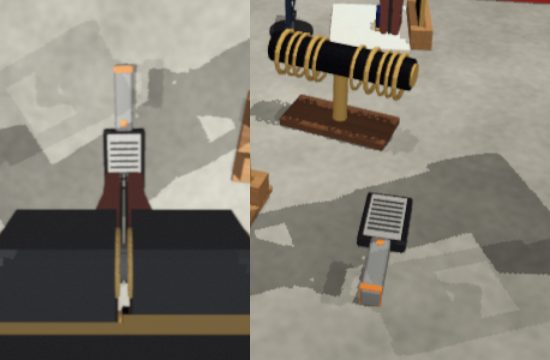

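The gripper closed on nothing. The lamp is still on the counter and now lines up with the tool. I'll re-measure it.

```bash
python3 - <<'E'
from h import *
import json
V=json.load(open('views.json'))
def W(n,uv,z): return onz('wrist',uv,z,tcp=V[n]['tcp'],R=qR(V[n]['q']))
for uv in ((323,165),(323,229),(322,275)): print(W('lheld',uv,.02))
a=cv2.imread('pics/w_lh.png')[150:290,290:360]; b=cv2.imread('pics/s_lh.png')[320:480,340:440]
print(get_time(),get_tcp_pos(),V['lheld'])
cv2.imwrite('pics/chk3.png',np.hstack([cv2.resize(a,(280,560),interpolation=0),cv2.resize(b,(350,560))]))
E
```

```text
[0.38209192 0.35120209 0.02      ]
[0.39267216 0.26515508 0.02      ]
[0.39953087 0.19759959 0.02      ]
26.025 [0.3874842  0.30360208 0.29881158] {'tcp': [0.3874125683950726, 0.30356429503686005, 0.29884823587637654], 'q': [-0.00020807366469513593, 0.6626137874810235, 0.7489605131482805, -0.0010368655010134426]}
```

View pics/chk3.png

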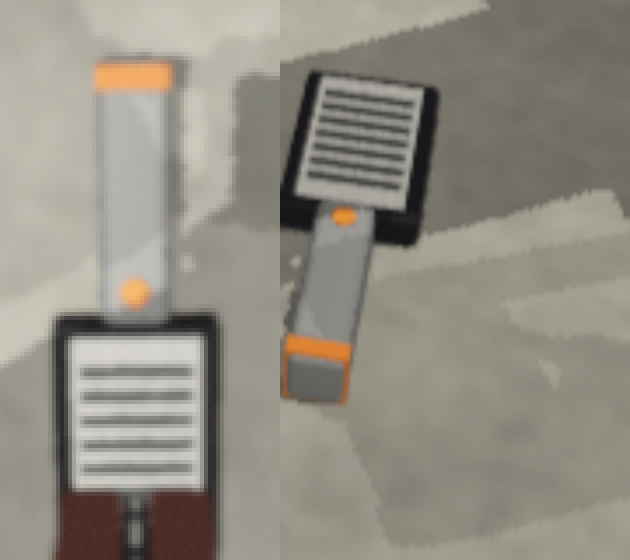

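The lamp has not moved; it is still aligned, with its grip point at about (0.387,0.304). I'll retry and watch each stage.

```bash
python3 - <<'E'
from h import *
g=(.3875,.304)
w=lambda:round(get_grip_width()*88,1)
command_gripper(.7); print('open',w())
movel([*g,.05],v=.25)
movel([*g,.004],v=.06,until_force=6); print('down',w(),get_tcp_pos(),get_ft_force())
a=grab('side')
command_gripper(0); print('closed',w(),get_finger_force())
b=grab('side'); c=grab('wrist'); print(get_time())
cv2.imwrite('pics/chk4.png',np.hstack([cv2.resize(x[260:460,260:440,::-1],(270,300)) for x in (a,b)]+[cv2.resize(c[:,:,::-1],(250,300))]))
E
```

```text
open 61.6
down 61.0 [0.38763657 0.30408831 0.0040558 ] [0.02150066 0.38565737 0.79843449]
closed 0.5 0.0
30.3
```

View pics/chk4.png

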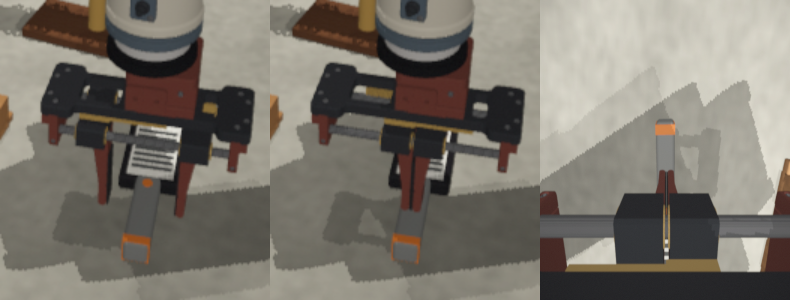

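The closed fingertips appear over the handle at side pixel (355,398). I'll check the tip height and the lamp by projection and triangulation.

```bash
python3 - <<'E'
from h import *
def proj(n,p):
    c=camera_info(n);T=np.linalg.inv(c['T']);q=T[:3,:3]@p+T[:3,3]; k=np.array(c['intrinsics'])@[q[0],-q[1],-q[2]]; return k[:2]/k[2]
t=get_tcp_pos(); print('tcp',t,'proj side',proj('side',t))
for z in (0,.012,.024): print(z,proj('side',np.array([.387,.304,z])))
# triangulate orange dot: wrist at view 'lamp' px (326.25,196) & side first image
import json
V=json.load(open('views.json'))['lamp']
hs=cv2.cvtColor(cv2.imread('pics/side0.png'),cv2.COLOR_BGR2HSV); hw=cv2.cvtColor(cv2.imread('pics/w_lamp.png'),cv2.COLOR_BGR2HSV)
def dots(h,x0,x1,y0,y1):
    m=cv2.inRange(h,(5,150,140),(20,255,255)); n,_,st,ce=cv2.connectedComponentsWithStats(m[y0:y1,x0:x1]); return [(st[i,4],ce[i]+[x0,y0]) for i in range(1,n) if st[i,4]>6]
ds,dw=dots(hs,330,400,330,440),dots(hw,300,350,125,210); print(ds,dw)
S=max(ds,key=lambda d:-d[1][1])[1]; Wp=max(dw,key=lambda d:d[1][1])[1]
o1,d1=ray('side',S);o2,d2=ray('wrist',Wp,tcp=V['tcp'],R=qR(V['q']))
a=np.linalg.lstsq(np.c_[d1,-d2],o2-o1,rcond=None)[0]; print('dot',o1+d1*a[0],o2+d2*a[1])
E
```

```text
tcp [0.38753414 0.30400197 0.0039969 ] proj side [353.97774588 406.31568097]
0 [354.20717825 408.46723605]
0.012 [354.61789763 402.26414403]
0.024 [355.03460077 395.97067937]
[(np.int32(24), array([357.75      , 381.45833333])), (np.int32(93), array([350.07526882, 419.97849462]))] [(np.int32(8), array([325.875, 195.875]))]
dot [0.39141465 0.27420553 0.02323783] [0.39202045 0.27436053 0.02322169]
```

The geometry is right, with the tips at handle level, but the pads make no contact. They may sit higher than the tips, so I'll go lower with force guarding.

```bash
python3 - <<'E'
from h import *
w=lambda:round(get_grip_width()*88,1)
p=get_tcp_pos()
command_gripper(.6); print('open',w())
r=movel([.3875,.304,-.007],v=.02,until_force=5); print('down',r,w(),get_tcp_pos(),get_ft_force())
command_gripper(0); print('closed',w(),get_finger_force(),get_tcp_pos(),get_ft_force(),get_time())
E
```

```text
open 52.7
down False 52.5 [ 0.38747339  0.30398869 -0.00707496] [-0.17730546  0.45010722 -0.30928651]
closed 23.3 29.995046854019165 [ 0.38744979  0.30398339 -0.00694221] [-0.97257714  0.41824534  0.54621499] 32.4917
```

It is gripped now at 23.3 mm. Next I lift, carry it over and check.

```bash
python3 - <<'E'
from h import *
w=lambda:round(get_grip_width()*88,1)
p=get_tcp_pos(); movel([p[0],p[1],.05],v=.06); print(w(),get_ft_force(),get_ft_torque())
movel([p[0],p[1],.28],v=.2)
g=np.array([.544,-.308])-.085*np.array([.2823,-.9593])
goj((*g,.28),np.radians(16.4)); print(get_tcp_pos())
movel([*g,.12],v=.12); wait(.3)
s=grab('side','s_f.png');t=grab('top','t_f.png'); print(w(),get_tcp_pos(),get_time())
cv2.imwrite('pics/chk5.png',np.hstack([cv2.resize(s[100:250,280:440,::-1],(400,375)),cv2.resize(t[130:310,370:540,::-1],(354,375))]))
E
```

```text
23.8 [-0.35871817 -0.56286701 -1.6736593 ] [ 0.01262681 -0.09902676 -0.01686482]
d6 [-1.07  0.12 -0.15 -0.    0.03 -1.24]
[ 0.52023684 -0.22564182  0.27995753]
23.6 [ 0.52005464 -0.2264704   0.12013758] 38.75
```

View pics/chk5.png

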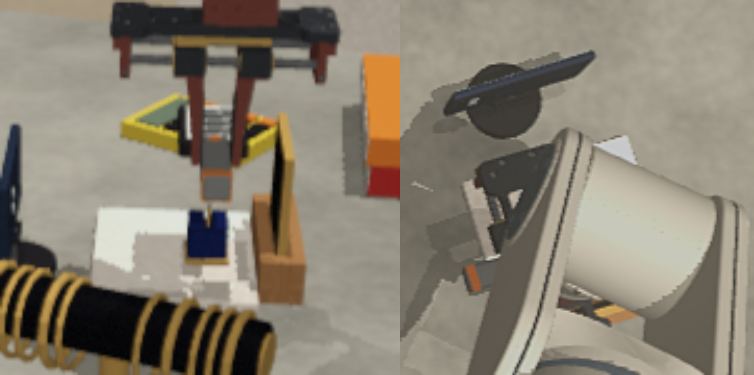

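The lamp is over the ring in the side view (handle end at about (366,174), ring below at (363,195)), and the board stands home. I'll check pitch and position against the projection.

```bash
python3 - <<'E'
from h import *
def proj(n,p):
    c=camera_info(n);T=np.linalg.inv(c['T']);q=T[:3,:3]@p+T[:3,3]; k=np.array(c['intrinsics'])@[q[0],-q[1],-q[2]]; return (k[:2]/k[2]).round(1)
t=get_tcp_pos();d=np.array([.2823,-.9593,0]);n=np.array([.9593,.2823,0]);z=np.array([0,0,1])
u=t+.007*z; O=u+.04*d
for nm,x,y,h in [('end b-',-.09,-.012,0),('end b+',-.09,.012,0),('end t-',-.09,-.012,.024),('end t+',-.09,.012,.024),('pan far -',.09,-.03,.016),('pan far +',.09,.03,.016),('pan near b-',0,-.03,0),('pan near b+',0,.03,0)]: print(nm,proj('side',O+x*d+y*n+h*z))
print('stone',proj('side',np.array([.544,-.308,.069])))
s=cv2.imread('pics/s_f.png'); hs=cv2.cvtColor(s,cv2.COLOR_BGR2HSV)
m=cv2.inRange(hs,(5,100,80),(18,255,255))[155:185,355:380]; ys,xs=np.nonzero(m); print('orange bbox',xs.min()+355,xs.max()+355,ys.min()+155,ys.max()+155)
cv2.imwrite('pics/z.png',cv2.resize(s[130:220,325:405],None,fx=6.6,fy=6.6,interpolation=0))
E
```

```text
end b- [372.4 181.2]
end b+ [360.5 180.8]
end t- [373.2 170.2]
end t+ [361.1 169.8]
pan far - [378.2 142.1]
pan far + [351.6 141.3]
pan near b- [379.4 164.2]
pan near b+ [351.4 163.2]
stone [363.5 179.9]
orange bbox 357 376 155 180
```

View pics/z.png

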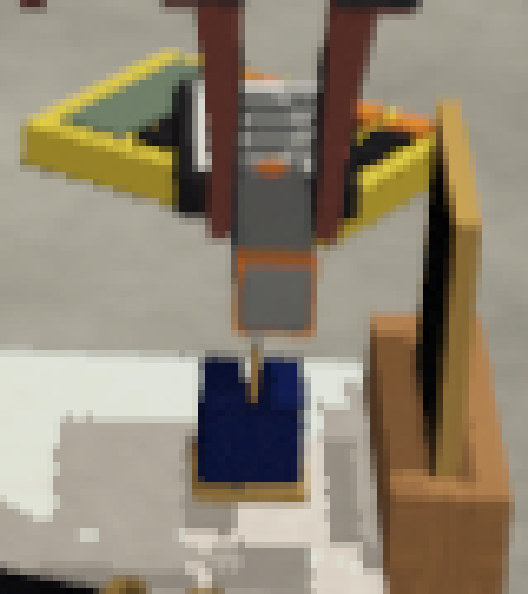

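It matches the projection to within about 1 px: level, centred and with no slip. The picture also shows the board home in its slot. I'll descend to 30 mm and hand in.

```bash
python3 - <<'E'
from h import *
movel([.520,-.2265,.092],v=.03); wait(1.0)
print(get_tcp_pos(),get_grip_width()*88,get_ft_force(),np.abs(get_qvel()).max(),get_time())
print(job_done())
E
```

```text
[ 0.51999875 -0.22650464  0.09200774] 23.86859592799034 [-0.09459141  0.3762597  -1.74730795] 0.0017229342542030115 40.8333
the job is handed in; nothing more can be done
None
```

The job is handed in at 41 s of the 72 s allowed: the black board stands home in the slot, and the hand light is held still and level about 30 mm above the stone, measured as centred over it and parallel to the backdrop (first handle grip missed, the retry held).

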